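# Hang a housing on the assembly stand and hold it against the sprung backrest

### The job

Pick up the metal housing by its handle, hang the handle in both hooks of the assembly stand with the housing's round cap facing you, and let go of it. Then, as a third hand for the colleague who will bolt it on, push on the front of the housing at the cap so that it presses the sprung backrest with a steady force of about 10 N, without ever bottoming the backrest, and finish while still holding it there: the program ends with the push kept on. Leave the other things on the bench where they are.

Things in the scene. Friction and masses are not known exactly. Their poses are not given: they have to be found in the camera images.
- housing_mid (a point): Centre of the housing's box: plain aluminium, 32 mm deep (x), 140 mm wide (y), 100 mm tall, whole about 0.4 kg; a 4 mm thick mounting ear at either side, flush with its back, makes it 180 mm wide. It stands upright on the bench at the start, front towards the robot. Axes: x from its front to its back (away from the robot at yaw 0), y along its width, z up.
- handle_mid (a point): Middle of the bar of the housing's steel bail handle, where it is gripped. The bar is level, round, 10 mm thick, straight for 108 mm along y, its axis 60 mm above the box's top and 160 mm above its underside, in the middle of its depth, on two legs 124 mm apart. Axes as housing_mid.
- press_cap (a point): Centre of the outer face of the round black cap (36 mm across, 3 mm proud) on the front of the housing: the place to push, 95 mm below the axis of the handle bar and 19 mm in front of it. Axes as housing_mid; push along +x.
- hook_seat (a point): Where the middle of the handle bar's axis lies once hung in the stand's two hooks, 235 mm above the bench. Axes: x from the stand's front to its back, y along the line of hooks, z up. Come in from the front, the bar about 30 mm above this point (22 to 44 mm passes over the tips with the box still below the hooks), then straight down. The housing then hangs free to swing about the bar.
- hook_tip (a point): Front tip of the hook at y = +42 mm of hook_seat; the other is at y = -42 mm, the fingers fit between. Hooks are 8 mm steel rod bent to V cups, 28 mm wide at the mouth, that centre the bar. Tips rise to 13 mm above hook_seat, 22 mm in front of it; the rear rods, from 18 mm behind it, rise to 19 mm above it and run back to the board.
- stand_foot (a point): Point on the bench right below hook_seat. The assembly stand is fixed; its place and yaw vary. Dark steel base plate 14 mm thick, 200 mm wide, from 48 mm in front of this point to 78 mm behind it; grey upright board 160 mm wide, top at 200 mm, front face 45 mm behind this point.
- backrest_face (a point): Centre of the front face of the sprung backrest, a black pad 90 mm wide, 50 mm tall, 8 mm thick, in front of the stand's board, 140 mm above the bench: level with the cap of the hanging housing, whose back hangs 4 mm in front of it. Axes as hook_seat; it gives way along +x.
- backrest (a joint): Travel of the sprung backrest, m: 0 out (at rest), up to 0.016 bottomed. It takes 3 N to start it and 1 N more for each mm: 10 N at 0.007.
- pliers_c (a point): Bystander: pliers lying, 168 mm long, 54 mm wide; its centre, half-way up.
- grease_tin_c (a point): Bystander: round yellow tin 68 mm wide, 72 mm tall; its centre, half-way up.
- screwdriver_cross_c (a point): Bystander: screwdriver lying, 190 mm long, 29 mm thick blue handle; its centre, half-way up.
- spanner_19_c (a point): Bystander: combination spanner lying, 253 mm long; its centre, half-way up.
- wheel_bolt_1_c (a point): Bystander: wheel bolt standing, 24 mm wide, 51 mm tall; its centre, half-way up.
- wedge_b_c (a point): Bystander: wooden wedge 90 mm long, 45 mm wide, 36 mm tall; its centre, half-way up.

How it is judged:
By the outcome, as a careful person would: the job done as asked, in the order asked, and still so for the second after the job is handed in, while the arm keeps its last pose, push and grip.
It also fails if it takes over 64 s, if anything falls off the work surface, if the arm or the gripper's body presses on something with over 40 N, if the wrist force passes 120 N, or if a joint passes its speed limit or range.

### The arm

A 7-joint arm with a two-finger parallel gripper is mounted at the origin on a cart in front of the work surface, level with it; the furniture and walls round the work are solid. World frame = base frame: x ahead of the robot, y to its left, z up, the work surface at z = 0. Lengths are in m, angles in rad, forces in N, time in s.
With the tool pointing down it reaches from about 0.4 to 0.85 m from the base axis. Payload 4.5 kg.
Tool frame: the origin (TCP) lies at the very end of the fingers, on their centre line; the grasp point (between the pads) lies 19 mm behind it (r.grip_point_offset is the distance from the TCP to the grasp point, in m); z points along the fingers, y is the line along which they close (so a half turn about z gives the same grasp; the last joint's range is limited). The gripper opens to 88 mm and grips with 3 to 60 N. Pads are 18 mm wide; open, the fingers measure 123 mm over their backs; the gripper's body (75 mm by 187 mm) begins 45 mm behind the grasp point.
Start: joints at [-0.654, 0.689, -0.195, 1.565, 0.157, 0.902, -0.215], TCP at [0.483, 0.397, 0.239] pointing down, gripper open.
Joint ranges: [-3.01, 3.01], [-0.46, 2.08], [-1.47, 1.51], [0.13, 2.56], [-1, 4.14], [0.04, 2.09], [-2.66, 2.66]. Speed limits (rad/s): [2.57, 2.57, 3.14, 3.14, 3.14, 3.14, 3.14].

### API

Orientations are given as a unit quaternion [x, y, z, w].
In Python, from plant import r gives the robot as it stands.
- The arm moves only by the tool carry_out, never from a script. Its argument "rows" is a list of rows, each a list of 3 entries, a list of its own where there are three numbers: the shift along the tool's x, y, z in cm, then the turn, a rotation vector about the tool's x, y, z in degrees, then the closure, from 0 (fully open) to 1 (shut). A call has 1 to 12 rows; each row is the pose to reach, as a shift and turn from the pose commanded when the call began, along the tool's axes at that moment; what a row does not reach only later rows make up. A row lasts 1/10 s, in which the tool goes at most 50 mm and 8.59 degrees, less where a joint would pass 70% of its speed; a pose out of reach is approached as far as the arm can. A call with a gripper value outside its range is refused whole. The fingers move at their own pace and stop on an object; "newtons" is the grip in N (left out, the last holds). Time passes only in rows, so rows that repeat a pose let the fingers close. It gives the time, the measured TCP pose, the force, the opening and the grip force at its end, in the units of the state.
- r.get_state(): the state, without advancing time (a new reading comes with each control period).
- r.snapshot(name): name is "scene" or "side" or "wrist"; returns a dict with "image" (400x640x3 uint8, red, green, blue), "fx", "fy", "cx", "cy" (pixels), "dist_coeffs" ([k1, k2, p1, p2, k3] as OpenCV has them; the pictures are not rectified), "pose" (4x4, takes a point from camera to world coordinates). Camera axes: x right, y up, looking along -z (the intrinsics and any distortion apply to the point x, -y, -z); pixel columns grow to the right and rows downward; lengths in m; the calibration is good to about 2 mm. A picture is of the moment at which its call begins. There is no depth.
- r.finish_job(): hands the job in; it is judged then, once.
The state is a dict: "clock": time; "q": joint angles; "qd": joint speeds; "joint_torque": joint torques, N m; "tool_pos": TCP position; "eef_rot": TCP orientation; "contact_force": force on the tool from outside, world axes, zero at the start; "moment": the same for the moment, N m; "opening": opening from 0.0 (shut) to 1.0 (fully open); "finger_force": force on a finger pad.
Only numpy, scipy, OpenCV 4.12 (cv2) and the standard library are available. Lean on these libraries where they do the work, as an engineer would, in place of code of your own. Each camera call takes 0.05 s, during which the arm holds its last target. There are 200 camera calls.

## Working session

There is one attempt and no reset: what is moved stays moved. The work goes in short steps, Python scripts to look and compute and a tool call to move; the robot and the scene stay as the last step left them, time stands still between calls to the robot, and variables do not carry over. Pictures are saved under pics/ and viewed, at most 10 in all, crops included, and the job is handed in when it is done.

Besides the shell and the picture viewer there is one more tool, called after "Call:" as a command line: name --argument value ..., lists and objects as JSON in quotes. carry_out: Moves the arm, as the interface text tells. Its arguments: {"type":"object","properties":{"rows":{"type":"array"},"newtons":{"type":"number"}},"required":["rows"]}

```bash
ls; mkdir -p pics
python3 - <<'E'
from plant import r
import cv2
s=r.get_state(); print({k:s[k] for k in('clock','tool_pos','eef_rot','contact_force','opening')})
for n in("scene","side"):
    d=r.snapshot(n); cv2.imwrite(f"pics/{n}0.png",d["image"][:,:,::-1]); print(n,d["fx"],d["cx"],d["cy"],d["dist_coeffs"],d["pose"])
E
```

```text
pics
{'clock': 0.0, 'tool_pos': array([0.48237143, 0.39642238, 0.23791076]), 'eef_rot': array([ 4.27146799e-01,  9.04181814e-01, -8.70829419e-04, -3.16690882e-04]), 'contact_force': array([0.09978398, 0.3362363 , 0.33616732]), 'opening': 1.0020299307116765}
scene 389.72011696122564 314.97584870786716 200.12506377640983 [-0.03098449  0.          0.          0.          0.        ] [[-0.40983569  0.52689082 -0.74459437 -0.55451348]
 [-0.91215651 -0.2387738   0.33310294  0.54821329]
 [-0.00228074  0.81570408  0.57846491  1.00496898]
 [ 0.          0.          0.          1.        ]]
side 419.0456339819869 325.420358430785 199.51533630391398 [-0.09917489  0.          0.          0.          0.        ] [[ 0.91051918  0.14930146 -0.38556957  0.00206659]
 [-0.4132183   0.36091613 -0.83605633 -1.1842613 ]
 [ 0.01433384  0.92056973  0.39031515  0.73992045]
 [ 0.          0.          0.          1.        ]]
```

View pics/scene0.png

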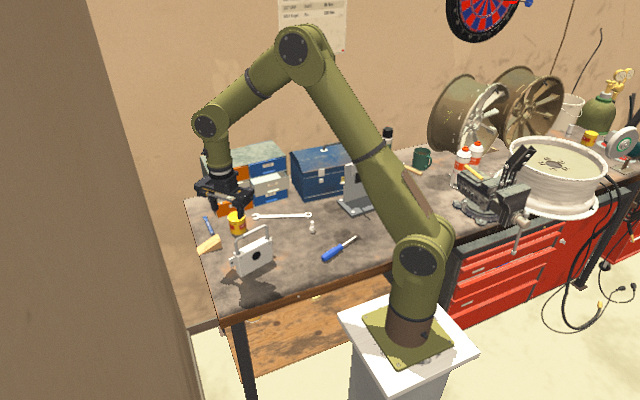

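View pics/side0.png

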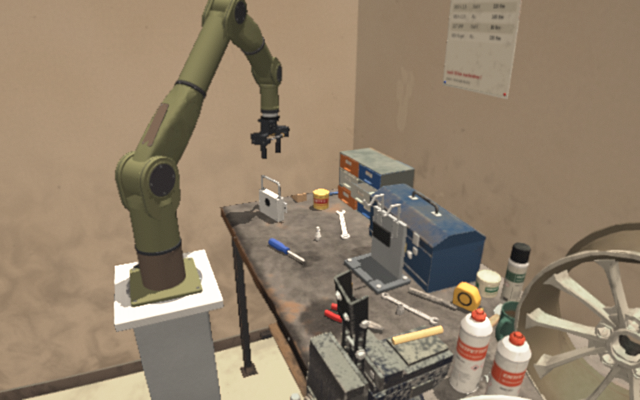

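The scene view shows the housing at about (252,255), its handle at about (250,235), and the stand at about (360,190), partly behind the arm. The side view shows the housing at about (271,203) and the stand at about (385,240). I'll enlarge both.

```bash
cat > h.py <<'E'
import numpy as np, cv2
from plant import r
def K(d): return np.array([[d["fx"],0,d["cx"]],[0,d["fy"],d["cy"]],[0,0,1]])
def ray(d,uv):
    p=cv2.undistortPoints(np.array([[uv]],float),K(d),np.array(d["dist_coeffs"]))[0,0]
    P=np.array(d["pose"]); v=P[:3,:3]@[p[0],-p[1],-1]; return P[:3,3],v/np.linalg.norm(v)
def onz(d,uv,z):
    o,v=ray(d,uv); return o+v*(z-o[2])/v[2]
def tri(d1,a,d2,b):
    o1,v1=ray(d1,a);o2,v2=ray(d2,b)
    t=np.linalg.lstsq(np.c_[v1,-v2],o2-o1,rcond=None)[0]
    p,q=o1+t[0]*v1,o2+t[1]*v2; return (p+q)/2,np.linalg.norm(p-q)
def proj(d,X):
    P=np.linalg.inv(np.array(d["pose"])); c=P[:3,:3]@np.asarray(X)+P[:3,3]
    return cv2.projectPoints(np.array([[c[0],-c[1],-c[2]]]),np.zeros(3),np.zeros(3),K(d),np.array(d["dist_coeffs"]))[0].ravel()
def crop(im,x,y,w,h,k): 
    return cv2.resize(im[y:y+h,x:x+w],None,fx=k,fy=k,interpolation=cv2.INTER_CUBIC)[:,:,::-1]
E
python3 - <<'E'
from h import *
a=r.snapshot("scene")["image"];b=r.snapshot("side")["image"]
top=np.hstack([crop(a,215,215,80,60,5),crop(b,240,165,80,60,5)])
bot=np.hstack([crop(a,325,150,80,60,5),crop(b,340,190,100,100,3)[:,:300],np.zeros((300,100,3),np.uint8)])
cv2.imwrite("pics/m1.png",np.vstack([top,bot]))
E
```

```text
(no output)
```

View pics/m1.png

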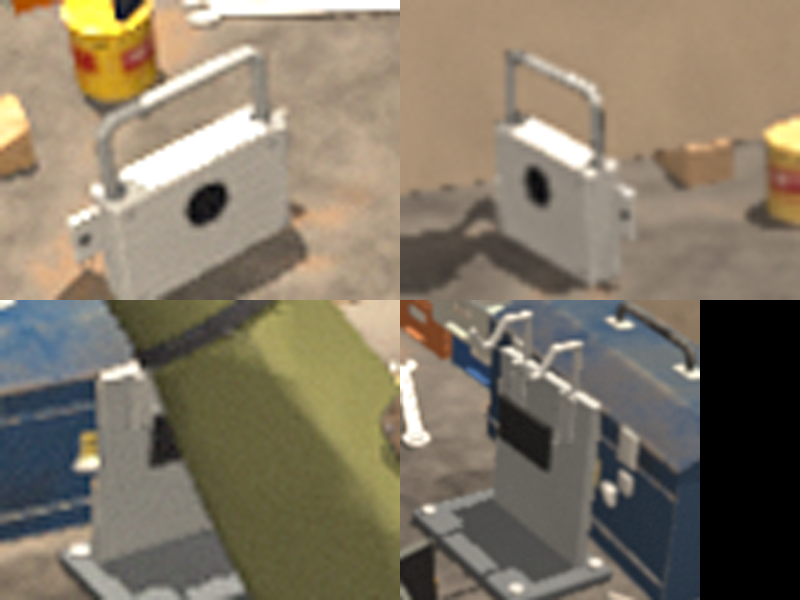

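The top row shows the housing, with handle corners and cap clearly resolved. The bottom-left panel shows the stand hidden by the arm. In the bottom-right panel, the stand's hooks, board top edge (500,350) to (600,405) and black pad (525,434) are clear.

Run:
```python
from h import *
a=r.snapshot("scene");b=r.snapshot("side"); np.set_printoptions(precision=4,suppress=True)
A=lambda x,y:((x+.5)/5-.5+215,(y+.5)/5-.5+215)
B=lambda x,y:((x-400+.5)/5-.5+240,(y+.5)/5-.5+165)
S=lambda x,y:((x-400+.5)/3-.5+340,(y-300+.5)/3-.5+190)
l=onz(a,A(105,121),.16); rr=onz(a,A(262,53),.16); print("scene bar",l,rr,(l+rr)/2,np.linalg.norm(l-rr))
l2=onz(b,B(511,54),.16); r2=onz(b,B(601,92),.16); print("side bar",l2,r2,(l2+r2)/2,np.linalg.norm(l2-r2))
print("tri cap",tri(a,A(208,203),b,B(538,186)))
for p,q in ((A(105,121),B(511,54)),(A(262,53),B(601,92))): print(tri(a,p,b,q))
L=onz(b,S(500,350),.2);R=onz(b,S(600,405),.2);print("board",L,R,np.linalg.norm(L-R), (L+R)/2)
print("pad",onz(b,S(525,434),.14))
print("left tip?",onz(b,S(485,347),.248),"right",onz(b,S(540,377),.248))
print("stand base left front",onz(b,S(414,517),.014),"right back",onz(b,S(612,577),.014))
w=r.snapshot("wrist"); print("wrist",w["pose"],w["fx"]); print(r.get_state()["tool_pos"])
cv2.imwrite("pics/w0.png",w["image"][:,:,::-1])
from scipy.spatial.transform import Rotation as Ro
print(Ro.from_quat(r.get_state()["eef_rot"]).as_matrix())
```

```text
scene bar [0.4401 0.3901 0.16  ] [0.4652 0.2731 0.16  ] [0.4527 0.3316 0.16  ] 0.11974234926115578
side bar [0.4388 0.3874 0.16  ] [0.4787 0.2761 0.16  ] [0.4587 0.3318 0.16  ] 0.1182505513289378
tri cap (array([0.4393, 0.3291, 0.0647]), np.float64(0.0020936117337489414))
(array([0.4399, 0.3901, 0.1595]), np.float64(0.0011353154834903758))
(array([0.4745, 0.2718, 0.1582]), np.float64(0.008993125588533615))
board [ 0.653  -0.1367  0.2   ] [ 0.6762 -0.2895  0.2   ] 0.154481087444232 [ 0.6646 -0.2131  0.2   ]
pad [ 0.6405 -0.2159  0.14  ]
left tip? [ 0.5852 -0.2179  0.248 ] right [ 0.5981 -0.298   0.248 ]
stand base left front [ 0.5589 -0.1332  0.014 ] right back [ 0.6922 -0.3183  0.014 ]
wrist [[ 0.7729 -0.6106 -0.1725  0.4384]
 [ 0.6345  0.7437  0.2105  0.4506]
 [-0.0002 -0.2721  0.9623  0.3848]
 [ 0.      0.      0.      1.    ]] 282.75425726550117
[0.4827 0.3968 0.2386]
[[-0.6351  0.7725 -0.0002]
 [ 0.7725  0.6351 -0.0002]
 [-0.0001 -0.0003 -1.    ]]
```

View pics/w0.png

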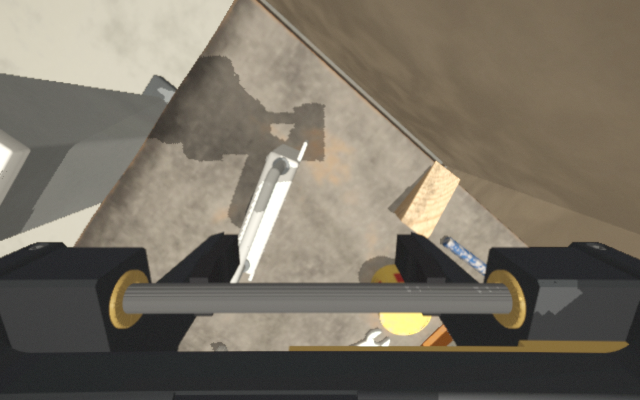

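The wrist view shows the handle bar at about (262,210), the wedge and the tin. The wrist camera gives a good close look from above. I'll view the stand first, then return for the housing.

Call:
carry_out --rows '[[[-3.5, -1.8, -0.8], [0, 0, 2.5], 0], [[-7, -3.6, -1.6], [0, 0, 5], 0], [[-10.5, -5.4, -2.4], [0, 0, 7.5], 0], [[-14, -7.2, -3.2], [0, 0, 10], 0], [[-17.5, -9, -4], [0, 0, 12.5], 0], [[-21, -10.8, -4.8], [0, 0, 15], 0], [[-24.5, -12.6, -5.6], [0, 0, 17.5], 0], [[-28, -14.4, -6.4], [0, 0, 20], 0], [[-31.5, -16.2, -7.2], [0, 0, 22.5], 0], [[-35, -18, -8], [0, 0, 25], 0], [[-38.5, -19.8, -8.8], [0, 0, 27.5], 0], [[-42, -21.6, -9], [0, 0, 30], 0]]'

```text
clock: 1.55
tool_pos: [0.5833, -0.0663, 0.3298]
eef_rot: [0.647, 0.762, 0.001, 0.001]
contact_force: [-0.0, -0.3, -0.8]
opening: 1.001
finger_force: 0.0
```

Call:
carry_out --rows '[[[-4, 0.2, 0], [0, 0, 0], 0], [[-8, 0.4, 0], [0, 0, 0], 0], [[-12, 0.6, 0], [0, 0, 0], 0], [[-16, 0.8, 0], [0, 0, 0], 0], [[-20, 1, 0], [0, 0, 0], 0], [[-23.5, 1.2, 0], [0, 0, 0], 0], [[-23.5, 1.2, 0], [0, 0, 0], 0], [[-23.5, 1.2, 0], [0, 0, 0], 0]]'

```text
clock: 2.35
tool_pos: [0.6326, -0.2951, 0.3281]
eef_rot: [0.647, 0.762, 0.0, -0.001]
contact_force: [-0.3, 0.3, 0.6]
opening: 1.0
finger_force: 0.0
```

Run:
```python
from h import *
import pickle
w=r.snapshot("wrist");a=r.snapshot("scene");b=r.snapshot("side"); pickle.dump((w,a,b),open("s1.pkl","wb"))
w0=cv2.resize(w["image"],(800,500))[:,:,::-1]
cv2.imwrite("pics/m2.png",w0)
```

```text
(no output)
```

View pics/m2.png

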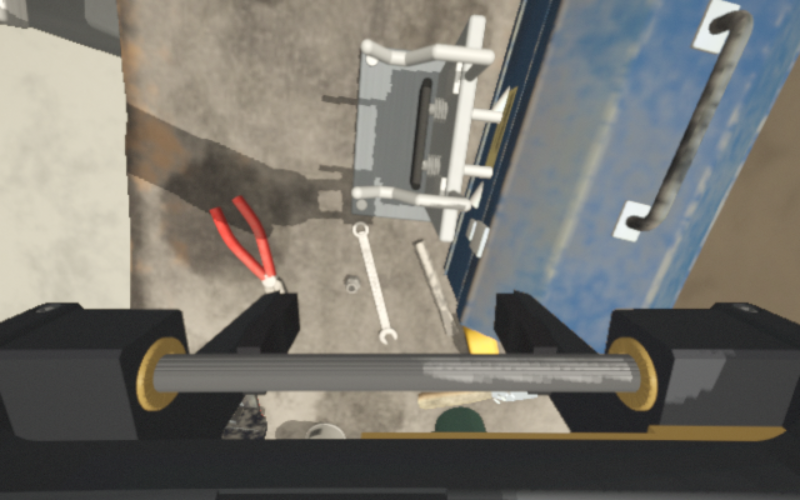

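The wrist view shows the stand from above: hook tips at (368,47) and (358,192), board top edge from (470,16) to (441,239), pad top at (423,130), all in 800-wide pixels.

Run:
```python
from h import *
import pickle
np.set_printoptions(precision=4,suppress=True)
w,a,b=pickle.load(open("s1.pkl","rb"))
W=lambda x,y:((x+.5)/1.25-.5,(y+.5)/1.25-.5)
t1=onz(w,W(369,48),.244);t2=onz(w,W(360,192),.244)
d=t1-t2;yaw=np.arctan2(-d[0],d[1]);print(t1,t2,np.linalg.norm(d),"yaw",np.degrees(yaw))
e=np.array([np.cos(yaw),np.sin(yaw)]);m=(t1+t2)[:2]/2
print("seat from tips",m+e*(.022-.004))
L=onz(w,W(470,16),.2);R=onz(w,W(441,239),.2);dd=L-R;y2=np.arctan2(-dd[0],dd[1]);print("board",L,R,np.linalg.norm(dd),np.degrees(y2),"seat",(L+R)[:2]/2-.045*e)
p=[onz(w,W(*q),.165) for q in((428,79),(416,187))];dd=p[0]-p[1];print("pad top mid?",p,np.linalg.norm(dd),np.degrees(np.arctan2(-dd[0],dd[1])))
# side: predicted tips, for a check
for t in(t1,t2):print("side px",proj(b,t),"scene px",proj(a,t))
im=np.hstack([crop(b["image"],345,185,80,60,5),crop(a["image"],325,145,80,60,5)])
cv2.imwrite("pics/m3.png",im)
```

```text
[ 0.5965 -0.1726  0.244 ] [ 0.6024 -0.2558  0.244 ] 0.0834058516447929 yaw 4.0451340731506615
seat from tips [ 0.6174 -0.213 ]
board [ 0.6565 -0.1323  0.2   ] [ 0.6676 -0.288   0.2   ] 0.15603272544912075 4.094572784983462 seat [ 0.6172 -0.2133]
pad top mid? [array([ 0.6375, -0.1684,  0.165 ]), array([ 0.6431, -0.2538,  0.165 ])] 0.08560367428885479 3.7542763390948437
side px [363.7328 200.3958] scene px [362.4803 160.1452]
side px [379.6798 210.5951] scene px [379.7096 155.286 ]
```

View pics/m3.png

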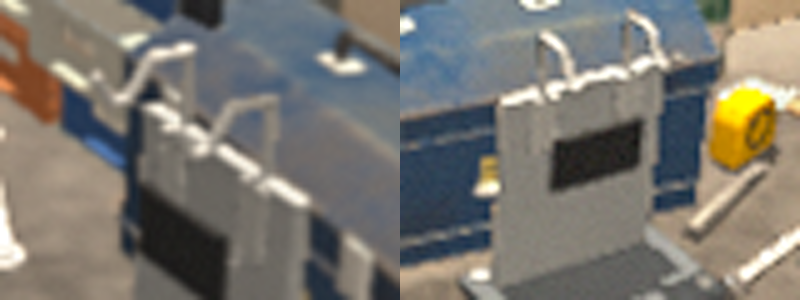

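Tips reproject onto the hooks in the side view (crop (95,75) and (180,130)), so the seat is confirmed at (0.617,-0.213) with yaw about 4°. Next is the housing.

Call:
carry_out --rows '[[[4.6, -0.5, 0], [0, 0, 0], 0], [[9.2, -1, 0], [0, 0, 0], 0], [[13.8, -1.5, 0], [0, 0, 0], 0], [[18.4, -2, 0], [0, 0, 0], 0], [[23, -2.5, 0.5], [0, 0, -1], 0], [[27.6, -3, 1], [0, 0, -2], 0], [[32.2, -3.5, 1.5], [0, 0, -3], 0], [[36.8, -4, 2], [0, 0, -4], 0], [[41.4, -4.5, 2.5], [0, 0, -5], 0], [[46, -5, 3], [0, 0, -6], 0], [[50.6, -5.6, 4], [0, 0, -7], 0], [[54, -6, 5], [0, 0, -7], 0]]'

```text
clock: 3.7
tool_pos: [0.483, 0.2329, 0.2792]
eef_rot: [0.597, 0.803, 0.001, -0.001]
contact_force: [0.0, 0.5, -0.6]
opening: 1.002
finger_force: 0.0
```

Call:
carry_out --rows '[[[1, 0, 1], [0, 0, 0], 0], [[1, 0, 1], [0, 0, 0], 0], [[1, 0, 1], [0, 0, 0], 0]]'

```text
clock: 4.0
tool_pos: [0.4829, 0.2363, 0.2689]
eef_rot: [0.599, 0.8, -0.0, 0.001]
contact_force: [0.5, -0.7, -0.4]
opening: 0.996
finger_force: 0.0
```

Run:
```python
from h import *
import pickle
w=r.snapshot("wrist");a=r.snapshot("scene");b=r.snapshot("side"); pickle.dump((w,a,b),open("s2.pkl","wb"))
cv2.imwrite("pics/m4.png",cv2.resize(w["image"],(800,500))[:,:,::-1])
```

```text
(no output)
```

View pics/m4.png

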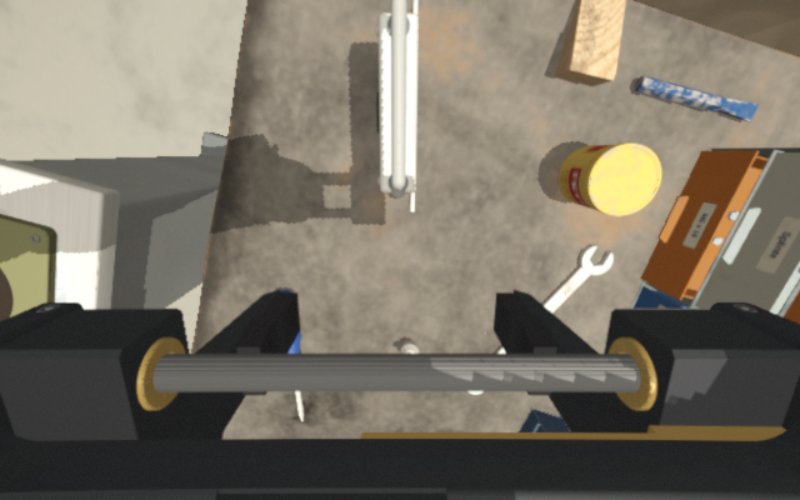

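The wrist view shows the bar running nearly straight up the image from (399,5) to (398,175), with the box top's near end at y≈192.

Run:
```python
from h import *
import pickle
np.set_printoptions(precision=4,suppress=True)
w,a,b=pickle.load(open("s2.pkl","rb"))
W=lambda x,y:((x+.5)/1.25-.5,(y+.5)/1.25-.5)
# bar edges by brightness in grey rows
g=cv2.cvtColor(w["image"],cv2.COLOR_RGB2GRAY)
for y in(5,40,80,120): print(y,g[y,296:342])
u=onz(w,W(399.5,8),.16);v=onz(w,W(398.5,170),.16);d=u-v;yaw=np.arctan2(-d[0],d[1]);print(u,v,np.degrees(yaw))
f=onz(w,W(380,192),.1);k=onz(w,W(415,192),.1);print("box near end",f,k,np.linalg.norm(f-k))
yd=np.array([-np.sin(yaw),np.cos(yaw)])
print("mid from near end",(f+k)[:2]/2+.07*yd)
print("proj corners scene",proj(a,[*((f+k)[:2]/2+.07*yd),.16]),"side",proj(b,[*((f+k)[:2]/2+.07*yd),.16]))
print(r.get_state()["eef_rot"])
```

```text
5 [137 139 137 137 136 136 135 137 140 142 144 145 145 144 142 141 138 153
 183 202 215 223 231 236 233 230 224 215 199 174 155 155 153 147 191 243
 254 249 205 161 158 159 163 163 163 162]
40 [ 96  97  99 100 101 100 112 150 179 195 231 254 255 255 255 255 242 193
 185 204 217 225 235 240 237 231 225 215 211 239 255 255 255 255 255 255
 254 235 190 164 164 163 164 165 164 162]
80 [ 89  88  88  88  84  64  59 121 166 193 236 255 255 255 255 255 242 192
 185 205 218 228 238 243 239 232 224 214 220 250 255 255 255 255 255 254
 250 216 154 138 137 134 135 135 136 140]
120 [ 99  97  98  98  99  99  99 112 155 192 219 249 255 255 255 255 248 205
 187 204 219 229 237 243 240 231 222 213 237 255 255 255 255 255 255 254
 230 176 143 140 141 143 145 148 152 155]
[0.4413 0.3853 0.16  ] [0.4686 0.2904 0.16  ] 16.041538425314556
box near end [0.4595 0.2645 0.1   ] [0.4893 0.2732 0.1   ] 0.03099128038806314
mid from near end [0.455  0.3361]
proj corners scene [250.1316 231.8024] side [269.3655 178.8793]
[0.6003 0.7998 0.0002 0.0007]
```

Handle mid is at (0.456,0.334), yaw 16°, and the tool is already aligned (16.2°). I'll approach and grasp.

Call:
carry_out --rows '[[[4, 0, 0], [0, 0, 0], 0], [[8, 0.1, 0], [0, 0, 0], 0], [[10.2, 0.1, 0], [0, 0, 0], 0], [[10.2, 0.1, 3], [0, 0, 0], 0], [[10.2, 0.1, 6], [0, 0, 0], 0], [[10.2, 0.1, 9], [0, 0, 0], 0], [[10.2, 0.1, 11], [0, 0, 0], 0], [[10.2, 0.1, 12.7], [0, 0, 0], 0], [[10.2, 0.1, 12.7], [0, 0, 0], 0], [[10.2, 0.1, 12.7], [0, 0, 0], 0], [[10.2, 0.1, 12.7], [0, 0, 0], 0]]'

```text
clock: 5.25
tool_pos: [0.4558, 0.3361, 0.143]
eef_rot: [0.599, 0.801, 0.001, 0.0]
contact_force: [-0.5, -0.0, -0.1]
opening: 0.998
finger_force: 0.0
```

Call:
carry_out --rows '[[[0, 0, 0], [0, 0, 0], 0.5], [[0, 0, 0], [0, 0, 0], 0.7], [[0, 0, 0], [0, 0, 0], 0.8], [[0, 0, 0], [0, 0, 0], 0.85], [[0, 0, 0], [0, 0, 0], 0.9], [[0, 0, 0], [0, 0, 0], 1], [[0, 0, 0], [0, 0, 0], 1], [[0, 0, 0], [0, 0, 0], 1], [[0, 0, 0], [0, 0, 0], 1], [[0, 0, 0], [0, 0, 0], 1]]' --newtons 40

```text
clock: 6.25
tool_pos: [0.4547, 0.336, 0.1417]
eef_rot: [0.599, 0.801, 0.0, -0.0]
contact_force: [0.4, 0.4, -1.1]
opening: 0.116
finger_force: 0.0
```

Call:
carry_out --rows '[[[0, 0, 0], [0, 0, 0], 1], [[0, 0, 0], [0, 0, 0], 1], [[0, 0, 0], [0, 0, 0], 1], [[0, 0, 0], [0, 0, 0], 1]]'

```text
clock: 6.65
tool_pos: [0.4548, 0.3361, 0.1418]
eef_rot: [0.599, 0.801, 0.0, 0.0]
contact_force: [-0.1, 0.1, 0.6]
opening: 0.093
finger_force: 39.4
```

Call:
carry_out --rows '[[[0, 0, -0.5], [0, 0, 0], 1], [[0, 0, -1.5], [0, 0, 0], 1], [[0, 0, -3], [0, 0, 0], 1], [[0, 0, -4.5], [0, 0, 0], 1], [[0, 0, -6], [0, 0, 0], 1], [[0, 0, -7.5], [0, 0, 0], 1], [[0, 0, -9], [0, 0, 0], 1], [[0, 0, -10.2], [0, 0, 0], 1], [[0, 0, -10.8], [0, 0, 0], 1], [[0, 0, -10.8], [0, 0, 0], 1]]'

```text
clock: 7.65
tool_pos: [0.455, 0.3362, 0.2505]
eef_rot: [0.599, 0.801, 0.001, 0.0]
contact_force: [0.0, 0.2, -5.1]
opening: 0.093
finger_force: 40.0
```

Call:
carry_out --rows '[[[-1, -0.2, 0], [0, 0, 0], 1], [[-3, -0.5, 0], [0, 0, 0], 1], [[-6, -1, 0], [0, 0, 0], 1], [[-9, -1.6, 0], [0, 0, 1.5], 1], [[-12.5, -2.2, 0], [0, 0, 3], 1], [[-16, -2.8, 0], [0, 0, 4.5], 1], [[-19.5, -3.4, 0], [0, 0, 6], 1], [[-23, -4, 0], [0, 0, 7.5], 1], [[-26, -4.6, 0], [0, 0, 9], 1], [[-29, -5.1, 0], [0, 0, 10.5], 1], [[-31.5, -5.5, 0], [0, 0, 11.7], 1], [[-33, -5.8, 0], [0, 0, 12.2], 1]]'

```text
clock: 8.85
tool_pos: [0.4915, -0.0007, 0.249]
eef_rot: [0.682, 0.731, -0.001, -0.0]
contact_force: [0.4, -0.4, -3.4]
opening: 0.092
finger_force: 40.2
```

Call:
carry_out --rows '[[[-2.5, 0.1, 0], [0, 0, 0], 1], [[-5.5, 0.2, 0], [0, 0, 0], 1], [[-8.5, 0.4, 0], [0, 0, 0], 1], [[-11.5, 0.5, 0], [0, 0, 0], 1], [[-14.5, 0.7, 0], [0, 0, 0], 1], [[-17.5, 0.8, 0], [0, 0, 0], 1], [[-20, 0.9, 0], [0, 0, 0], 1], [[-21.5, 1, 0], [0, 0, 0], 1], [[-22.1, 1, 0], [0, 0, 0], 1], [[-22.1, 1, 0], [0, 0, 0], 1], [[-22.1, 1, 0], [0, 0, 0], 1]]'

```text
clock: 9.95
tool_pos: [0.5185, -0.2147, 0.2495]
eef_rot: [0.68, 0.733, 0.0, -0.001]
contact_force: [0.4, 0.6, -4.2]
opening: 0.094
finger_force: 40.0
```

Run:
```python
from h import *
import pickle
w=r.snapshot("wrist");a=r.snapshot("scene");b=r.snapshot("side"); pickle.dump((w,a,b),open("s3.pkl","wb"))
im=np.zeros((580,800,3),np.uint8); im[:250,:400]=cv2.resize(w["image"],(400,250))[:,:,::-1]
im[:300,400:]=crop(b["image"],320,170,100,75,4)[:300,:400]; im[280:580,:400]=crop(a["image"],310,120,100,75,4)
cv2.imwrite("pics/m5.png",im); s=r.get_state();print(s["tool_pos"],s["eef_rot"])
```

```text
[ 0.51870513 -0.21501893  0.24976461] [ 6.79755755e-01  7.33438432e-01  2.87146458e-04 -3.12047886e-04]
```

View pics/m5.png

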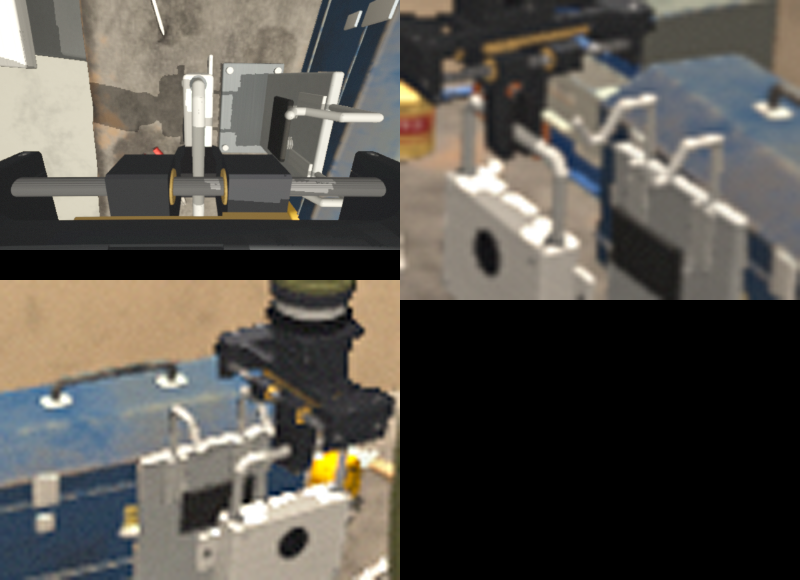

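Top-left (wrist): the bar is held straight at x≈199, and the left hook tip is at (290,115). Side and scene crops: the housing hangs level just in front of the stand, cap towards the robot. I'll check bar and tip numerically.

Run:
```python
from h import *
import pickle
np.set_printoptions(precision=4,suppress=True)
w,a,b=pickle.load(open("s3.pkl","rb"))
W=lambda x,y:((x+.5)*1.6-.5,(y+.5)*1.6-.5)
print("tip",onz(w,W(290,115),.244))
print("leg top L",onz(w,W(199,84),.2688), "box end",onz(w,W(184,77),.2088),onz(w,W(209,77),.2088))
print("bar pts",onz(w,W(199,95),.2688),onz(w,W(199,140),.2688))
# tri of cap: side crop (487,252), scene crop (293,543)
print("cap",tri(a,((293.5)/4-.5+310,(543.5-280)/4-.5+120),b,(87.5/4-.5+320,252.5/4-.5+170)))
```

```text
tip [ 0.5963 -0.1732  0.244 ]
leg top L [ 0.5145 -0.1515  0.2688] box end [ 0.4992 -0.1485  0.2088] [ 0.5247 -0.1466  0.2088]
bar pts [ 0.5151 -0.1591  0.2688] [ 0.5177 -0.1932  0.2688]
cap (array([ 0.5014, -0.2145,  0.1721]), np.float64(0.003117053275921204))
```

Call:
carry_out --rows '[[[-0.1, 1, 0], [0, 0, 0.3], 1], [[-0.2, 2.5, 0], [0, 0, 0.3], 1], [[-0.3, 4, 0], [0, 0, 0.3], 1], [[-0.4, 5.5, 0], [0, 0, 0.3], 1], [[-0.5, 7, 0], [0, 0, 0.3], 1], [[-0.5, 8.3, 0], [0, 0, 0.3], 1], [[-0.6, 9.2, 0], [0, 0, 0.3], 1], [[-0.6, 9.8, 0], [0, 0, 0.3], 1], [[-0.6, 9.8, 0], [0, 0, 0.3], 1], [[-0.6, 9.8, 0], [0, 0, 0.3], 1], [[-0.6, 9.8, 0], [0, 0, 0.3], 1]]'

```text
clock: 11.2
tool_pos: [0.6161, -0.2156, 0.2497]
eef_rot: [0.683, 0.731, -0.0, -0.0]
contact_force: [-0.5, 0.0, -3.4]
opening: 0.094
finger_force: 39.9
```

Run:
```python
from h import *
np.set_printoptions(precision=4,suppress=True)
s=r.get_state();print(s["tool_pos"],s["eef_rot"],s["contact_force"])
```

```text
[ 0.6161 -0.2156  0.2497] [ 0.6827  0.7307 -0.0003 -0.0002] [-0.5425  0.018  -3.381 ]
```

Call:
carry_out --rows '[[[0.1, 0.1, 0.5], [0, 0, 0], 1], [[0.1, 0.1, 1], [0, 0, 0], 1], [[0.1, 0.1, 1.5], [0, 0, 0], 1], [[0.1, 0.1, 2], [0, 0, 0], 1], [[0.1, 0.1, 2.4], [0, 0, 0], 1], [[0.1, 0.1, 2.8], [0, 0, 0], 1], [[0.1, 0.1, 3.1], [0, 0, 0], 1], [[0.1, 0.1, 3.3], [0, 0, 0], 1], [[0.1, 0.1, 3.3], [0, 0, 0], 1], [[0.1, 0.1, 3.3], [0, 0, 0], 1]]'

```text
clock: 12.2
tool_pos: [0.6174, -0.2144, 0.2169]
eef_rot: [0.683, 0.731, -0.0, -0.0]
contact_force: [-2.8, 0.1, -2.6]
opening: 0.09
finger_force: 39.5
```

Call:
carry_out --rows '[[[0, -0.1, 0], [0, 0, 0], 1], [[0, -0.1, 0.1], [0, 0, 0], 1], [[0, -0.1, 0.1], [0, 0, 0], 1], [[0, -0.1, 0.1], [0, 0, 0], 1]]'

```text
clock: 12.6
tool_pos: [0.6172, -0.2144, 0.2165]
eef_rot: [0.682, 0.731, 0.0, 0.001]
contact_force: [-0.6, 0.4, 2.7]
opening: 0.091
finger_force: 38.9
```

The load is now on the hooks (force reversed). I'll open partly and rise.

Call:
carry_out --rows '[[[0, 0, 0], [0, 0, 0], 0.85], [[0, 0, 0], [0, 0, 0], 0.75], [[0, 0, 0], [0, 0, 0], 0.65], [[0, 0, 0], [0, 0, 0], 0.65], [[0, 0, 0], [0, 0, 0], 0.65], [[0, 0, 0], [0, 0, 0], 0.65], [[0, 0, 0], [0, 0, 0], 0.65]]'

```text
clock: 13.3
tool_pos: [0.6167, -0.2143, 0.2157]
eef_rot: [0.683, 0.731, 0.0, -0.0]
contact_force: [0.1, -0.1, -0.4]
opening: 0.348
finger_force: 0.0
```

Call:
carry_out --rows '[[[0, 0, -0.5], [0, 0, 0], 0.65], [[0, 0, -1.5], [0, 0, 0], 0.65], [[0, 0, -3], [0, 0, 0], 0.65], [[0, 0, -5], [0, 0, 0], 0.65], [[0, 0, -8], [0, 0, 0], 0.65], [[0, 0, -10], [0, 0, 0], 0.65], [[0, 0, -10], [0, 0, 0], 0.65]]'

```text
clock: 14.0
tool_pos: [0.6187, -0.2149, 0.3201]
eef_rot: [0.683, 0.731, 0.002, 0.004]
contact_force: [0.1, -1.4, 0.4]
opening: 0.348
finger_force: 0.0
```

Run:
```python
from h import *
import pickle
w=r.snapshot("wrist");a=r.snapshot("scene");b=r.snapshot("side"); pickle.dump((w,a,b),open("s4.pkl","wb"))
im=np.zeros((600,800,3),np.uint8)
im[:300,:400]=crop(b["image"],345,185,80,60,5); im[:300,400:]=crop(a["image"],325,145,80,60,5)
im[310:560,:400]=cv2.resize(w["image"],(400,250))[:,:,::-1]
cv2.imwrite("pics/m6.png",im); s=r.get_state();print(s["tool_pos"],s["q"],s["opening"])
```

```text
[ 0.61617254 -0.21422922  0.31521523] [ 0.30779831  0.65304223 -0.08427931  1.37575394  0.05690039  1.11623452
  0.28419873] 0.3478179466155712
```

View pics/m6.png

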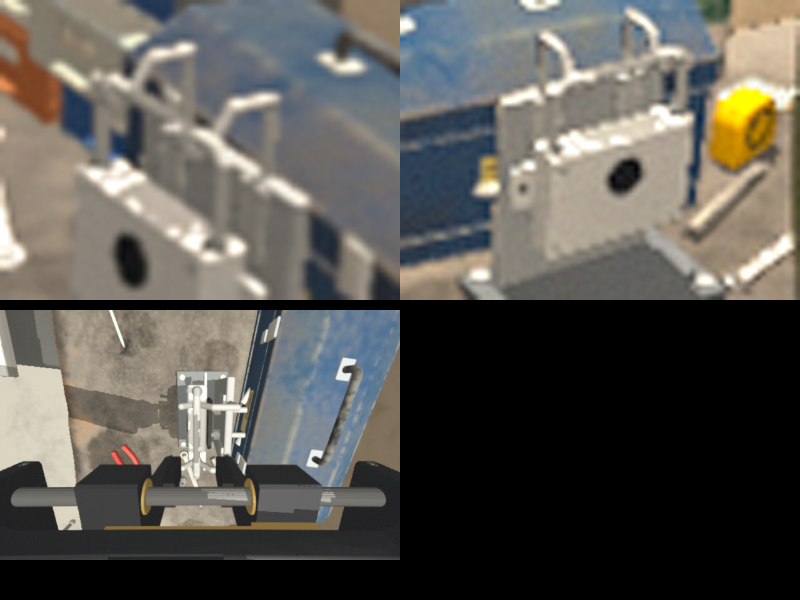

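The housing hangs level in both hooks: the scene crop shows the cap at (625,176) facing the robot, and the side crop shows it at (130,262). Pushing needs a forward-tilted tool with the body's narrow side up, so I'll check the arm's kinematics for a reachable posture.

```bash
cat > kin.py <<'E'
import numpy as np
from scipy.spatial.transform import Rotation as Ro
def fk(q,p):
    h,L1,L2,L3=p; R=Ro.from_euler('z',q[0]); x=np.array([0,0,h])
    R=R*Ro.from_euler('y',q[1])*Ro.from_euler('z',q[2]); x=x+R.apply([0,0,L1])
    R=R*Ro.from_euler('y',q[3])*Ro.from_euler('z',q[4]); x=x+R.apply([0,0,L2])
    R=R*Ro.from_euler('y',q[5])*Ro.from_euler('z',q[6]); return x+R.apply([0,0,L3]),R
E
python3 - <<'E'
from h import *
from kin import *
import pickle
np.set_printoptions(precision=4,suppress=True)
w,a,b=pickle.load(open("s4.pkl","rb"))
print("cap",tri(a,(225.5/5-.5+325,176.5/5-.5+145),b,(130.5/5-.5+345,262.5/5-.5+185)))
s=r.get_state(); D=[([-0.654,0.689,-0.195,1.565,0.157,0.902,-0.215],[.483,.397,.239],[.4271,.9042,-.0009,-.0003]),(s["q"],s["tool_pos"],s["eef_rot"])]
for sg in ([1]*7,[-1,1,-1,1,-1,1,-1],[1,1,-1,1,-1,1,-1],[-1,1,1,1,1,1,1],[-1,1,1,1,1,1,-1]):
  for q,x,o in D:
    q=np.array(q)*sg; X,R=fk(q,[.34,.5,.4,.3]); print(sg,X,x,"rot err deg",np.degrees((R.inv()*Ro.from_quat(o)).as_rotvec()))
E
```

```text
cap (array([ 0.6011, -0.2171,  0.1388]), np.float64(0.0015938337765911367))
[1, 1, 1, 1, 1, 1, 1] [ 0.4468 -0.4404  0.1782] [0.483, 0.397, 0.239] rot err deg [ 0.0778  0.0535 11.1475]
[1, 1, 1, 1, 1, 1, 1] [0.6401 0.1688 0.2611] [ 0.6162 -0.2142  0.3152] rot err deg [-0.0274  0.0274 82.1554]
[-1, 1, -1, 1, -1, 1, -1] [0.4468 0.4404 0.1782] [0.483, 0.397, 0.239] rot err deg [ 0.1648  0.0874 89.9875]
[-1, 1, -1, 1, -1, 1, -1] [ 0.6401 -0.1688  0.2611] [ 0.6162 -0.2142  0.3152] rot err deg [ 0. -0. 90.]
[1, 1, -1, 1, -1, 1, -1] [ 0.5413 -0.3171  0.1782] [0.483, 0.397, 0.239] rot err deg [ 0.152   0.0488 15.0446]
[1, 1, -1, 1, -1, 1, -1] [0.6201 0.2318 0.2611] [ 0.6162 -0.2142  0.3152] rot err deg [ -0.0421   0.0192 125.2711]
[-1, 1, 1, 1, 1, 1, 1] [0.5413 0.3171 0.1782] [0.483, 0.397, 0.239] rot err deg [ 0.1069  0.1403 86.0903]
[-1, 1, 1, 1, 1, 1, 1] [ 0.6201 -0.2318  0.2611] [ 0.6162 -0.2142  0.3152] rot err deg [ 0.0016 -0.0016 46.8843]
[-1, 1, 1, 1, 1, 1, -1] [0.5413 0.3171 0.1782] [0.483, 0.397, 0.239] rot err deg [ 0.1281  0.1089 61.4532]
[-1, 1, 1, 1, 1, 1, -1] [ 0.6201 -0.2318  0.2611] [ 0.6162 -0.2142  0.3152] rot err deg [ 0.0021 -0.0012 79.4511]
```

Call:
carry_out --rows '[[[0, -2, -2], [0, 0, 0], 0.8], [[0, -5, -4], [0, 0, 0], 0.9], [[0, -8, -5], [-5, 0, 0], 1], [[0, -11, -5], [-10, 0, 0], 1], [[0, -14, -5], [-15, 0, 0], 1], [[0, -16, -5], [-20, 0, 0], 1], [[0, -16, -5], [-20, 0, 0], 1], [[0, -16, -5], [-20, 0, 0], 1]]'

```text
clock: 14.95
tool_pos: [0.4559, -0.2256, 0.3651]
eef_rot: [0.673, 0.719, 0.127, 0.118]
contact_force: [1.2, 0.3, 0.3]
opening: 0.001
finger_force: 0.0
```

```bash
cat > samp.py <<'E'
from plant import r
import json
s=r.get_state(); open("samp.txt","a").write(json.dumps([list(map(float,s[k])) for k in("q","tool_pos","eef_rot")])+"\n")
print(s["clock"],s["tool_pos"].round(4),s["q"].round(3))
E
python3 samp.py
```

```text
14.95 [ 0.4559 -0.2256  0.3651] [ 0.664  0.272 -0.237  1.985 -0.188  0.595  0.651]
```

Call:
carry_out --rows '[[[0, 0, 0], [0, 7, -8], 1], [[0, 0, 0], [0, 14, -16], 1], [[0, 0, 0], [0, 20, -24], 1], [[0, 0, 0], [0, 20, -32], 1], [[0, 0, 0], [0, 20, -32], 1], [[0, 0, 0], [0, 20, -32], 1]]'

```text
clock: 15.55
tool_pos: [0.4592, -0.2255, 0.3651]
eef_rot: [0.416, 0.886, 0.204, 0.023]
contact_force: [-0.0, 1.3, -0.3]
opening: 0.006
finger_force: 0.0
```

```bash
python3 samp.py
```

```text
15.55 [ 0.4592 -0.2255  0.3651] [ 0.933  0.452 -0.478  1.742 -0.253  0.985  1.332]
```

```bash
cat > kin.py <<'E'
import numpy as np, json
from scipy.spatial.transform import Rotation as Ro
from scipy.optimize import least_squares
SG=np.array([-1,1,-1,1,-1,1,-1]); AX='zyzyzyz'
LO=np.array([-3.01,-.46,-1.47,.13,-1,.04,-2.66]);HI=np.array([3.01,2.08,1.51,2.56,4.14,2.09,2.66])
def fk(q,T):
    R=Ro.identity(); x=np.zeros(3)
    for i in range(7):
        R=R*Ro.from_euler(AX[i],SG[i]*q[i])
        x=x+R.apply(T[3*i:3*i+3])
    return x,R*Ro.from_euler('z',90,degrees=True)
T0=np.zeros(21);T0[2]=.36;T0[8]=.42;T0[14]=.38;T0[20]=.33
D=[([-0.654,0.689,-0.195,1.565,0.157,0.902,-0.215],[.483,.397,.239]),([0.30779831,0.65304223,-0.08427931,1.37575394,0.05690039,1.11623452,0.28419873],[.6162,-.2142,.3152])]+[json.loads(l)[:2] for l in open("samp.txt")]
W=np.full(21,.03);W[[2,8,14,20]]=.3;W[[5,11,17]]=.003
def fit():
    f=lambda T:np.r_[np.concatenate([(fk(q,T)[0]-x)/.001 for q,x in D]),(T-T0)/W]
    return least_squares(f,T0).x
E
cat > t.py <<'E'
from kin import *
np.set_printoptions(precision=3,suppress=True)
T=fit(); print(T.reshape(7,3)); print([np.linalg.norm(fk(q,T)[0]-x).round(4) for q,x in D])
yaw=np.radians(4.05)
cap=np.array([.5985,-.2145,.14])
rng=np.random.default_rng(0)
ex=np.array([np.cos(yaw),np.sin(yaw),0])
for el in (35,45,55):   # deg from vertical
  for az in (-30,0,30):
   for up in (1,-1):
    th=np.radians(el); c,s=np.cos(np.radians(az)),np.sin(np.radians(az))
    f=np.array([c*ex[0]-s*ex[1],s*ex[0]+c*ex[1],0]); z=np.sin(th)*f-np.cos(th)*np.array([0,0,1])
    y=np.cross([0,0,1],f)*up; x=np.cross(y,z); Rg=Ro.from_matrix(np.c_[x,y,z]); best=None
    for k in range(25):
        q0=rng.uniform(LO,HI) if k else np.array(D[-1][0])
        s_=least_squares(lambda q:np.r_[(fk(q,T)[0]-cap-.01*ex)*10,(fk(q,T)[1].inv()*Rg).as_rotvec(),1e-3*(q-np.array(D[-1][0]))],np.clip(q0,LO+.03,HI-.03),bounds=(LO+.02,HI-.02),max_nfev=60)
        e=np.linalg.norm(s_.fun[:6])
        if e<.02:
            d=np.linalg.norm(s_.x-D[-1][0])
            if best is None or d<best[0]: best=(d,s_.x)
    print(el,az,up,best)
E
time python3 t.py
```

```text
[[-0.003 -0.01   0.346]
 [ 0.004 -0.01   0.   ]
 [ 0.001 -0.01   0.564]
 [-0.001 -0.01  -0.   ]
 [-0.001 -0.002  0.345]
 [ 0.003 -0.002 -0.   ]
 [-0.    -0.001  0.324]]
[np.float64(0.0), np.float64(0.0), np.float64(0.0), np.float64(0.0)]
35 -30 1 (np.float64(3.0336711710156297), array([ 0.832,  1.079, -1.161,  2.16 ,  2.023,  1.118, -0.389]))
35 -30 -1 (np.float64(2.76971175072029), array([ 0.668,  0.9  , -0.782,  2.165,  2.131,  0.806,  2.519]))
35 0 1 (np.float64(2.6918135283250524), array([ 1.082,  1.195, -1.334,  2.101,  1.958,  0.859,  0.381]))
35 0 -1 (np.float64(3.299170153222137), array([ 0.785,  0.861, -0.621,  2.112,  2.643,  0.324,  2.64 ]))
35 30 1 (np.float64(1.5421659288847305), array([ 0.99 ,  0.967, -0.825,  1.882,  0.517,  0.209,  2.211]))
35 30 -1 (np.float64(1.3883364016618733), array([ 0.768,  0.859, -0.4  ,  1.878, -0.98 ,  0.299,  0.488]))
45 -30 1 (np.float64(3.381515678849878), array([ 0.819,  1.184, -1.197,  2.29 ,  2.272,  1.371, -0.551]))
45 -30 -1 (np.float64(2.952837773180543), array([ 0.646,  0.979, -0.787,  2.296,  2.405,  1.086,  2.27 ]))
45 0 1 (np.fl
[... 388 characters left out ...]
8 ,  0.152,  0.64 ]))
55 -30 1 (np.float64(3.6655593126694974), array([ 0.814,  1.366, -1.278,  2.39 ,  2.487,  1.703, -0.54 ]))
55 -30 -1 (np.float64(3.1478406763337308), array([ 0.527,  1.045, -0.618,  2.405,  2.633,  1.36 ,  2.01 ]))
55 0 1 (np.float64(3.374751852115535), array([ 1.202,  1.481, -1.45 ,  2.294,  2.529,  1.034,  0.206]))
55 0 -1 (np.float64(3.653285166408433), array([ 1.036,  1.153, -0.932,  2.297,  3.002,  0.834,  2.64 ]))
55 30 1 (np.float64(2.112777832504327), array([ 1.252,  1.241, -1.095,  1.961,  1.263,  0.06 ,  1.726]))
55 30 -1 (np.float64(1.6047733614942163), array([ 1.211,  1.186, -0.991,  1.939, -0.963,  0.062,  0.783]))
real	1m14.236s
user	1m14.686s
sys	0m0.128s
```

```bash
cat > t2.py <<'E'
from kin import *
from multiprocessing import Pool
np.set_printoptions(precision=3,suppress=True)
T=fit(); q1=np.array(D[-1][0]); np.save("T.npy",T)
yaw=np.radians(4.05); ex=np.array([np.cos(yaw),np.sin(yaw),0]); tgt=np.array([.5985,-.2145,.14])+.006*ex
def Rgoal(el,az,up):
    th,a=np.radians(el),np.radians(az)+yaw; f=np.array([np.cos(a),np.sin(a),0]); z=np.sin(th)*f-np.cos(th)*np.array([0,0,1]); y=np.cross([0,0,1],f)*up
    return Ro.from_matrix(np.c_[np.cross(y,z),y,z])
def elbow(q):
    R=Ro.from_euler('z',-q[0])*Ro.from_euler('y',q[1]); return R.apply([0,0,.564])+[0,0,.346]
def job(a):
    el,az,up,seed=a; rng=np.random.default_rng(seed); Rg=Rgoal(el,az,up)
    q0=rng.uniform(LO+.1,HI-.1)
    s=least_squares(lambda q:np.r_[(fk(q,T)[0]-tgt)*10,(fk(q,T)[1].inv()*Rg).as_rotvec(),2e-3*(q-q1)],q0,bounds=(LO+.08,HI-.08),max_nfev=50)
    return (np.linalg.norm(s.fun[:6]),np.abs(s.x-q1).sum(),a,s.x)
if __name__=="__main__":
    with Pool() as p: o=p.map(job,[(el,az,up,k) for el in(42,50) for az in(-22,-12,0) for up in(1,-1) for k in range(20)])
    o=[x for x in o if x[0]<.03]; o.sort(key=lambda x:x[1])
    seen=set()
    for x in o:
        key=(x[2][:3],round(x[3][0],0),round(x[3][4],0))
        if key in seen: continue
        seen.add(key); print(x[2][:3],round(x[1],2),x[3],"elbow",elbow(x[3]),"marg",np.minimum(x[3]-LO,HI-x[3]).min().round(2))
        if len(seen)>20: break
    from h import *; import pickle
    w,a,b=pickle.load(open("s1.pkl","rb"))
    print("vise top ~",tri(a,(520,152),b,(345,277)))
    print("vise body",onz(a,(480,210),.1),onz(b,(355,350),.15))
E
python3 t2.py
```

```text
(42, -22, -1) 5.25 [ 0.565  0.867 -0.491  2.284  2.674  0.784  2.11 ] elbow [ 0.363 -0.23   0.711] marg 0.28
(50, -22, -1) 5.39 [ 0.575  0.957 -0.52   2.377  2.794  1.081  2.035] elbow [ 0.387 -0.251  0.671] marg 0.18
(42, -22, -1) 5.43 [ 0.733  0.954 -0.799  2.275  2.459  0.909  2.413] elbow [ 0.342 -0.308  0.672] marg 0.25
(42, -12, -1) 5.54 [ 0.628  0.86  -0.447  2.264  2.936  0.666  2.093] elbow [ 0.346 -0.251  0.714] marg 0.3
(50, -12, -1) 5.56 [ 0.731  0.975 -0.601  2.349  2.957  0.955  2.192] elbow [ 0.347 -0.312  0.662] marg 0.21
(50, 0, -1) 5.84 [ 0.723  0.925 -0.382  2.281  3.424  0.774  1.964] elbow [ 0.338 -0.298  0.685] marg 0.28
(42, 0, -1) 5.91 [ 0.819  0.901 -0.611  2.2    3.02   0.501  2.331] elbow [ 0.302 -0.323  0.696] marg 0.33
(42, 0, 1) 5.95 [ 1.135  1.286 -1.39   2.191  2.178  0.924  0.273] elbow [ 0.228 -0.491  0.505] marg 0.08
(42, -12, 1) 6.09 [ 0.988  1.147 -1.187  2.252  2.325  0.988 -0.207] elbow [ 0.283 -0.429  0.578] marg 0.28
(50, -22, -1) 6.18 [0.148 0.927 0.199 2.398 3.22  1.05  1.382] elbow [ 0.446 -0.067  0.684] marg 0.16
(42, -22, 1) 6.27 [ 0.795 
[... 580 characters left out ...]
 [ 0.352 -0.275  0.69 ] marg 0.28
(50, -12, 1) 6.66 [ 0.93   1.131 -0.997  2.344  2.682  1.055 -0.521] elbow [ 0.305 -0.409  0.586] marg 0.22
(42, 0, -1) 6.77 [0.27  0.857 0.303 2.22  3.917 0.805 1.235] elbow [ 0.411 -0.114  0.715] marg 0.22
(50, -12, 1) 6.91 [ 1.04   1.324 -1.322  2.338  2.492  1.225 -0.172] elbow [ 0.277 -0.472  0.484] marg 0.15
(50, -22, 1) 7.01 [ 0.767  1.079 -0.884  2.371  2.607  1.206 -0.771] elbow [ 0.358 -0.345  0.612] marg 0.19
(50, -22, 1) 7.28 [ 0.943  1.372 -1.39   2.36   2.42   1.503 -0.293] elbow [ 0.325 -0.448  0.458] marg 0.08
vise top ~ (array([ 0.286, -0.647,  0.334]), np.float64(0.010653517898049882))
vise body [ 0.285 -0.53   0.1  ] [ 0.325 -0.635  0.15 ]
```

```bash
cat > plan.py <<'E'
import sys
from kin import *
from t2 import Rgoal
from plant import r
np.set_printoptions(precision=3,suppress=True)
T=np.load("T.npy")
def ik(pos,el,az,q0,up=-1):
    Rg=Rgoal(el,az,up); q0=np.clip(q0,LO+.06,HI-.06)
    s=least_squares(lambda q:np.r_[(fk(q,T)[0]-pos)*10,(fk(q,T)[1].inv()*Rg).as_rotvec(),3e-4*(q-q0)],q0,bounds=(LO+.05,HI-.05),max_nfev=80)
    return s.x,np.linalg.norm(s.fun[:6])
if __name__=="__main__":
    q=r.get_state()["q"]; x0,R0=fk(q,T)
    qA,e=ik(np.array([.50,-.222,.32]),45,-14,np.array([.7,.93,-.55,2.3,2.85,.87,2.1])); print(e,qA)
    # number of rows from tool turn
    P=[fk(q+(qA-q)*s,T) for s in np.linspace(0,1,400)]
    rot=sum((P[i][1].inv()*P[i+1][1]).magnitude() for i in range(399)); mov=sum(np.linalg.norm(P[i+1][0]-P[i][0]) for i in range(399))
    n=int(np.ceil(max(np.degrees(rot)/7,mov/.035))); print("deg",np.degrees(rot),"m",mov,"rows",n)
    for i in range(1,n+1):
        x,R=fk(q+(qA-q)*i/n,T)
        if i<=12: print([[*R0.inv().apply((x-x0)*100).round(1)],[*np.degrees((R0.inv()*R).as_rotvec()).round(0)]])
        if i%4==0: print("   #",i,x,"back 15cm",R.apply([0,0,-.15])+x)
E
python3 plan.py
```

```text
4.862879394182575e-07 [ 0.955  0.429 -0.692  2.391  2.882  0.38   2.098]
deg 228.95460278003088 m 0.5413516706804268 rows 33
[[np.float64(-0.2), np.float64(-2.5), np.float64(0.4)], [np.float64(4.0), np.float64(-1.0), np.float64(-5.0)]]
[[np.float64(-0.6), np.float64(-4.9), np.float64(0.6)], [np.float64(9.0), np.float64(-2.0), np.float64(-9.0)]]
[[np.float64(-1.1), np.float64(-7.2), np.float64(0.7)], [np.float64(13.0), np.float64(-2.0), np.float64(-14.0)]]
[[np.float64(-1.6), np.float64(-9.3), np.float64(0.6)], [np.float64(17.0), np.float64(-3.0), np.float64(-19.0)]]
   # 4 [ 0.404 -0.289  0.322] back 15cm [ 0.394 -0.303  0.472]
[[np.float64(-2.3), np.float64(-11.2), np.float64(0.3)], [np.float64(21.0), np.float64(-3.0), np.float64(-24.0)]]
[[np.float64(-3.1), np.float64(-12.9), np.float64(-0.0)], [np.float64(25.0), np.float64(-4.0), np.float64(-29.0)]]
[[np.float64(-3.9), np.float64(-14.4), np.float64(-0.5)], [np.float64(29.0), np.float64(-4.0), np.float64(-35.0)]]
[[np.float64(-4.8), np.float64(-15.7), np.float64(-1.0)], [np.float64(33.0), np.float64(-4.0), np.float64(-40.0)]]
   # 
[... 201 characters left out ...]
64(-17.5), np.float64(-2.2)], [np.float64(40.0), np.float64(-4.0), np.float64(-52.0)]]
[[np.float64(-7.8), np.float64(-18.1), np.float64(-2.7)], [np.float64(43.0), np.float64(-4.0), np.float64(-58.0)]]
[[np.float64(-8.8), np.float64(-18.4), np.float64(-3.3)], [np.float64(46.0), np.float64(-4.0), np.float64(-64.0)]]
   # 12 [ 0.376 -0.407  0.314] back 15cm [ 0.37  -0.349  0.452]
   # 16 [ 0.402 -0.434  0.329] back 15cm [ 0.378 -0.354  0.453]
   # 20 [ 0.443 -0.428  0.342] back 15cm [ 0.394 -0.342  0.454]
   # 24 [ 0.483 -0.389  0.347] back 15cm [ 0.407 -0.312  0.451]
   # 28 [ 0.507 -0.323  0.341] back 15cm [ 0.411 -0.268  0.443]
   # 32 [ 0.505 -0.243  0.325] back 15cm [ 0.401 -0.217  0.43 ]
```

The path swings the tool round on the right side, clear of the stand and vise. First part:

Call:
carry_out --rows '[[[-0.2, -2.5, 0.4], [4, -1, -5], 1], [[-0.6, -4.9, 0.6], [9, -2, -9], 1], [[-1.1, -7.2, 0.7], [13, -2, -14], 1], [[-1.6, -9.3, 0.6], [17, -3, -19], 1], [[-2.3, -11.2, 0.3], [21, -3, -24], 1], [[-3.1, -12.9, 0], [25, -4, -29], 1], [[-3.9, -14.4, -0.5], [29, -4, -35], 1], [[-4.8, -15.7, -1], [33, -4, -40], 1], [[-5.8, -16.7, -1.6], [36, -4, -46], 1], [[-6.8, -17.5, -2.2], [40, -4, -52], 1], [[-7.8, -18.1, -2.7], [43, -4, -58], 1], [[-8.8, -18.4, -3.3], [46, -4, -64], 1]]'

```text
clock: 16.75
tool_pos: [0.3748, -0.407, 0.315]
eef_rot: [-0.121, 0.973, -0.198, -0.003]
contact_force: [0.6, -0.4, -0.3]
opening: 0.003
finger_force: 0.0
```

```bash
python3 samp.py; python3 plan.py | sed 's/np.float64//g'
```

```text
16.75 [ 0.3748 -0.407   0.315 ] [ 0.783  0.41  -0.321  1.977  0.763  0.679  1.737]
9.206168657319654e-07 [ 0.923  0.418 -0.677  2.391  2.866  0.38   2.091]
deg 149.43004367614864 m 0.3064707776402728 rows 22
[[(0.0), (-0.8), (0.2)], [(3.0), (-0.0), (-6.0)]]
[[(-0.1), (-1.6), (0.2)], [(5.0), (-0.0), (-12.0)]]
[[(-0.4), (-2.3), (0.2)], [(8.0), (-0.0), (-18.0)]]
[[(-0.9), (-2.9), (0.2)], [(10.0), (-1.0), (-24.0)]]
   # 4 [ 0.39  -0.432  0.324] back 15cm [ 0.371 -0.354  0.451]
[[(-1.5), (-3.4), (0.1)], [(12.0), (-1.0), (-31.0)]]
[[(-2.3), (-3.7), (-0.1)], [(15.0), (-1.0), (-37.0)]]
[[(-3.2), (-3.9), (-0.3)], [(17.0), (-2.0), (-43.0)]]
[[(-4.2), (-3.9), (-0.6)], [(20.0), (-2.0), (-49.0)]]
   # 8 [ 0.424 -0.43   0.334] back 15cm [ 0.383 -0.344  0.45 ]
[[(-5.2), (-3.8), (-0.9)], [(22.0), (-3.0), (-56.0)]]
[[(-6.4), (-3.5), (-1.3)], [(24.0), (-4.0), (-62.0)]]
[[(-7.5), (-3.0), (-1.7)], [(26.0), (-5.0), (-69.0)]]
[[(-8.7), (-2.3), (-2.1)], [(29.0), (-5.0), (-75.0)]]
   # 12 [ 0.464 -0.399  0.338] back 15cm [ 0.397 -0.319  0.447]
   # 16 [ 0.494 -0.341  0.336] back 15cm [ 0.406 -0.279  0.441]
   # 20 [ 0.505 -0.264  0.327] back 15cm [ 0.403 -0.23   0.431]
```

Tracking well.

Call:
carry_out --rows '[[[0, -0.8, 0.2], [3, 0, -6], 1], [[-0.1, -1.6, 0.2], [5, 0, -12], 1], [[-0.4, -2.3, 0.2], [8, 0, -18], 1], [[-0.9, -2.9, 0.2], [10, -1, -24], 1], [[-1.5, -3.4, 0.1], [12, -1, -31], 1], [[-2.3, -3.7, -0.1], [15, -1, -37], 1], [[-3.2, -3.9, -0.3], [17, -2, -43], 1], [[-4.2, -3.9, -0.6], [20, -2, -49], 1], [[-5.2, -3.8, -0.9], [22, -3, -56], 1], [[-6.4, -3.5, -1.3], [24, -4, -62], 1], [[-7.5, -3, -1.7], [26, -5, -69], 1], [[-8.7, -2.3, -2.1], [29, -5, -75], 1]]'

```text
clock: 17.95
tool_pos: [0.4641, -0.3992, 0.3393]
eef_rot: [0.686, -0.623, 0.371, 0.054]
contact_force: [-0.8, -1.2, -0.6]
opening: 0.008
finger_force: 0.0
```

```bash
python3 samp.py; python3 plan.py | sed 's/np.float64//g'
```

```text
17.95 [ 0.4641 -0.3992  0.3393] [ 0.735  0.395 -0.338  2.208  1.979  0.448  1.849]
3.815893894181577e-07 [ 0.916  0.416 -0.666  2.389  2.88   0.376  2.077]
deg 69.00869470762693 m 0.18525567400878823 rows 10
[[(-1.2), (-0.9), (-0.2)], [(2.0), (-1.0), (-6.0)]]
[[(-2.6), (-1.8), (-0.5)], [(5.0), (-2.0), (-13.0)]]
[[(-4.0), (-2.6), (-0.9)], [(7.0), (-3.0), (-19.0)]]
[[(-5.5), (-3.4), (-1.4)], [(10.0), (-4.0), (-25.0)]]
   # 4 [ 0.491 -0.339  0.331] back 15cm [ 0.404 -0.278  0.437]
[[(-7.1), (-4.1), (-2.0)], [(13.0), (-5.0), (-32.0)]]
[[(-8.7), (-4.7), (-2.7)], [(16.0), (-6.0), (-38.0)]]
[[(-10.4), (-5.3), (-3.5)], [(19.0), (-6.0), (-44.0)]]
[[(-12.2), (-5.7), (-4.4)], [(22.0), (-7.0), (-50.0)]]
   # 8 [ 0.502 -0.264  0.323] back 15cm [ 0.401 -0.23   0.429]
[[(-14.0), (-6.1), (-5.4)], [(25.0), (-7.0), (-56.0)]]
[[(-15.8), (-6.3), (-6.5)], [(29.0), (-8.0), (-62.0)]]
```

Call:
carry_out --rows '[[[-1.2, -0.9, -0.2], [2, -1, -6], 1], [[-2.6, -1.8, -0.5], [5, -2, -13], 1], [[-4, -2.6, -0.9], [7, -3, -19], 1], [[-5.5, -3.4, -1.4], [10, -4, -25], 1], [[-7.1, -4.1, -2], [13, -5, -32], 1], [[-8.7, -4.7, -2.7], [16, -6, -38], 1], [[-10.4, -5.3, -3.5], [19, -6, -44], 1], [[-12.2, -5.7, -4.4], [22, -7, -50], 1], [[-14, -6.1, -5.4], [25, -7, -56], 1], [[-15.8, -6.3, -6.5], [29, -8, -62], 1], [[-15.8, -6.3, -6.5], [29, -8, -62], 1], [[-15.8, -6.3, -6.5], [29, -8, -62], 1]]'

```text
clock: 19.15
tool_pos: [0.4996, -0.2227, 0.3192]
eef_rot: [0.92, -0.084, 0.382, 0.029]
contact_force: [-0.4, -0.6, -0.4]
opening: 0.007
finger_force: 0.0
```

```bash
python3 samp.py
cat > go.py <<'E'
import sys
from plan import *
# tool-frame shift/turn from the state to a pose at distance d (m) ahead of the cap plane along stand x
yaw=np.radians(4.05); ex=np.array([np.cos(yaw),np.sin(yaw),0]); cap=np.array([.5985,-.2145,.14])
s=r.get_state(); R0=Ro.from_quat(s["eef_rot"]); print("axes now z",R0.apply([0,0,1]),"x",R0.apply([1,0,0]))
print("ahead of cap (stand x,y,z):",(s["tool_pos"]-cap)@ex,(s["tool_pos"]-cap)@[-ex[1],ex[0],0],s["tool_pos"][2]-.14,"F",s["contact_force"],"Fx",s["contact_force"]@ex)
for a in sys.argv[1:]:
    d=float(a); p=cap+d*ex; Rg=Rgoal(45,-14,-1); q,e=ik(p,45,-14,s["q"])
    print(d,"cm",(R0.inv().apply(p-s["tool_pos"])*100).round(2),"deg",np.degrees((R0.inv()*Rg).as_rotvec()).round(1),"q",q,e.round(4))
print("ex in tool",R0.inv().apply(ex))
E
python3 go.py -.10 -.06 -.03 .01
```

```text
19.15 [ 0.4996 -0.2227  0.3192] [ 0.95   0.426 -0.704  2.387  2.855  0.376  2.102]
axes now z [ 0.698 -0.117 -0.707] x [ 0.695 -0.132  0.707]
ahead of cap (stand x,y,z): -0.09925674448831674 -0.0012114138451089582 0.17916015706291855 F [-0.43  -0.61  -0.409] Fx -0.47195951967609884
-0.1 cm [-12.74   0.1   12.59] deg [-0.3 -0.  -0.6] q [ 1.032  1.044 -1.037  2.51   2.566  1.016  2.61 ] 0.0523
-0.06 cm [-10.01  -0.88  15.34] deg [-0.3 -0.  -0.6] q [ 0.741  0.919 -0.586  2.469  2.901  0.958  2.162] 0.0
-0.03 cm [-7.96 -1.62 17.41] deg [-0.3 -0.  -0.6] q [ 0.621  0.883 -0.432  2.398  2.985  0.877  2.018] 0.0
0.01 cm [-5.22 -2.6  20.16] deg [-0.3 -0.  -0.6] q [ 0.639  0.897 -0.525  2.294  2.859  0.796  2.141] 0.0
ex in tool [ 0.684 -0.245  0.688]
```

The tool is now tilted 45° forward and the posture is good. I'll go to a standoff 40 mm in front of the cap.

Call:
carry_out --rows '[[[-0.7, -0.1, 1.4], [0, 0, 0], 1], [[-1.5, -0.2, 2.8], [0, 0, 0], 1], [[-2.6, -0.4, 5], [0, 0, 0], 1], [[-3.7, -0.6, 7], [0, 0, 0], 1], [[-4.7, -0.7, 9], [0, 0, 0], 1], [[-5.8, -0.9, 11], [0, 0, 0], 1], [[-6.8, -1.1, 13], [0, 0, 0], 1], [[-7.9, -1.2, 15], [0, 0, 0], 1], [[-8.6, -1.4, 16.4], [0, 0, 0], 1], [[-9, -1.4, 17.1], [0, 0, 0], 1], [[-9, -1.4, 17.1], [0, 0, 0], 1], [[-9, -1.4, 17.1], [0, 0, 0], 1]]'

```text
clock: 20.35
tool_pos: [0.558, -0.217, 0.1349]
eef_rot: [0.92, -0.082, 0.381, 0.029]
contact_force: [0.5, -0.2, 0.6]
opening: 0.001
finger_force: 0.0
```

```bash
python3 samp.py; python3 go.py 0
python3 - <<'E'
from h import *
import pickle
w=r.snapshot("wrist");a=r.snapshot("scene");b=r.snapshot("side"); pickle.dump((w,a,b),open("s5.pkl","wb"))
im=np.zeros((600,800,3),np.uint8)
im[:300,:400]=crop(b["image"],335,185,80,60,5); im[:300,400:]=crop(a["image"],325,145,80,60,5)
im[310:560,:400]=cv2.resize(w["image"],(400,250))[:,:,::-1]
cv2.imwrite("pics/m7.png",im)
E
```

```text
20.35 [ 0.558  -0.217   0.1349] [ 0.732  0.932 -0.599  2.42   2.878  0.925  2.178]
axes now z [ 0.697 -0.116 -0.707] x [ 0.696 -0.129  0.707]
ahead of cap (stand x,y,z): -0.040594351146924675 0.00035052326413103664 -0.005139398890421615 F [ 0.545 -0.221  0.634] Fx 0.5278426448089544
0.0 cm [ 3.15 -0.95  2.43] deg [-0.3  0.  -0.4] q [ 0.682  0.91  -0.583  2.318  2.825  0.828  2.196] 0.0
ex in tool [ 0.685 -0.242  0.687]
```

View pics/m7.png

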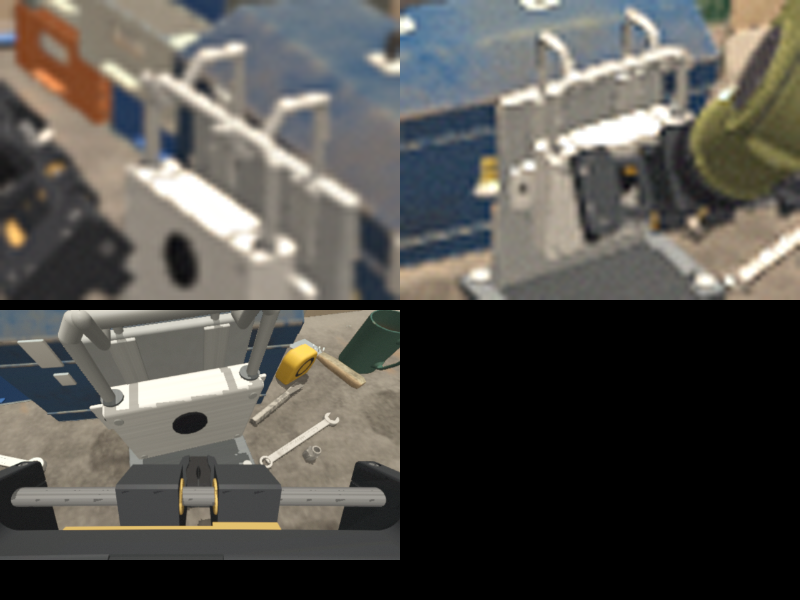

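The side and scene crops show the fingertips just in front of the cap. The wrist view shows the cap at (190,423), just ahead of the fingertips at (199,470). I'll creep in.

Call:
carry_out --rows '[[[0.5, -0.2, 0.5], [0, 0, 0], 1], [[1, -0.3, 1], [0, 0, 0], 1], [[1.5, -0.5, 1.5], [0, 0, 0], 1], [[1.8, -0.6, 1.8], [0, 0, 0], 1], [[2, -0.7, 2], [0, 0, 0], 1], [[2, -0.7, 2], [0, 0, 0], 1], [[2, -0.7, 2], [0, 0, 0], 1]]'

```text
clock: 21.2
tool_pos: [0.5867, -0.2146, 0.1344]
eef_rot: [0.92, -0.082, 0.381, 0.029]
contact_force: [0.2, 0.5, 1.0]
opening: 0.008
finger_force: 0.0
```

```bash
cat > f.py <<'E'
import sys
from h import *
n=int(sys.argv[1]) if len(sys.argv)>1 else 8
np.set_printoptions(precision=4,suppress=True)
yaw=np.radians(4.05); ex=np.array([np.cos(yaw),np.sin(yaw),0]); cap=np.array([.5985,-.2145,.14]); F=[];P=[]
for i in range(n):
    r.snapshot("side"); s=r.get_state(); F.append(s["contact_force"]);P.append(s["tool_pos"])
F=np.array(F);P=np.array(P).mean(0)-cap
print("t",s["clock"],"F",F.mean(0),"Fx mean",(F@ex).mean(),"sd",(F@ex).std(),"d",P@ex,P[2],"q",s["q"].round(2))
E
python3 f.py 4
```

```text
t 21.4 F [-0.1688 -0.3502  0.0522] Fx mean -0.19311539766867145 sd 0.7168958567315987 d -0.011893769189750797 -0.005618738140498902 q [ 0.7   0.93 -0.59  2.35  2.85  0.86  2.19]
```

Call:
carry_out --rows '[[[0.1, 0, 0.1], [0, 0, 0], 1], [[0.2, -0.1, 0.2], [0, 0, 0], 1], [[0.3, -0.1, 0.3], [0, 0, 0], 1], [[0.4, -0.1, 0.4], [0, 0, 0], 1], [[0.5, -0.2, 0.5], [0, 0, 0], 1], [[0.55, -0.2, 0.55], [0, 0, 0], 1], [[0.55, -0.2, 0.55], [0, 0, 0], 1], [[0.55, -0.2, 0.55], [0, 0, 0], 1]]'

```text
clock: 22.2
tool_pos: [0.5933, -0.2141, 0.1338]
eef_rot: [0.921, -0.082, 0.38, 0.029]
contact_force: [-6.1, 0.4, 2.3]
opening: 0.006
finger_force: 3.0
```

```bash
python3 f.py 6
```

```text
t 22.5 F [-6.091  -0.4136  2.5274] Fx mean -6.104976758453518 sd 0.5861448577467671 d -0.0051984567858715325 -0.006165427488178471 q [ 0.69  0.92 -0.59  2.33  2.84  0.84  2.19]
```

Contact is made at 6.1 N. I'll advance about 4 mm more.

Call:
carry_out --rows '[[[0.05, 0, 0.05], [0, 0, 0], 1], [[0.1, 0, 0.1], [0, 0, 0], 1], [[0.15, -0.05, 0.15], [0, 0, 0], 1], [[0.2, -0.05, 0.2], [0, 0, 0], 1], [[0.25, -0.1, 0.25], [0, 0, 0], 1], [[0.25, -0.1, 0.25], [0, 0, 0], 1], [[0.25, -0.1, 0.25], [0, 0, 0], 1], [[0.25, -0.1, 0.25], [0, 0, 0], 1]]'

```text
clock: 23.3
tool_pos: [0.5956, -0.214, 0.1333]
eef_rot: [0.921, -0.082, 0.379, 0.029]
contact_force: [-9.2, 0.3, 4.9]
opening: 0.002
finger_force: 4.8
```

```bash
python3 f.py 10
```

```text
t 23.8 F [-9.9506 -0.2986  4.3745] Fx mean -9.94684053324605 sd 0.3812182144870842 d -0.002872679775115542 -0.00666452244124921 q [ 0.69  0.92 -0.59  2.32  2.83  0.83  2.19]
```

Fx is 9.95 N, steady. As a check against the force reading, I'll measure the housing's swing in the side camera.

Run:
```python
from h import *
import pickle
from scipy.optimize import least_squares
np.set_printoptions(precision=3,suppress=True)
b0=pickle.load(open("s4.pkl","rb"))[2]; b=r.snapshot("side"); s=r.get_state(); print("moment",s["moment"],"F",s["contact_force"])
yaw=np.radians(4.05); ex=np.array([np.cos(yaw),np.sin(yaw),0]);ey=np.array([-ex[1],ex[0],0]);seat=np.array([.6173,-.2132,.235])
def pt(X,phi):
    x,y,z=X; c,sn=np.cos(phi),np.sin(phi); return seat+ex*(x*c-z*sn)+ey*y+np.array([0,0,x*sn+z*c])
pts=[(x,-.07,z) for x in(-.016,.012) for z in(-.16,-.15,-.13,-.11,-.09,-.07)]+[(.014,-.09,z) for z in(-.08,-.09,-.11,-.12)]+[(-.016,y,z) for y in(-.05,-.06) for z in(-.16,-.15,-.155)]
g0=cv2.cvtColor(b0["image"],cv2.COLOR_RGB2GRAY);g1=cv2.cvtColor(b["image"],cv2.COLOR_RGB2GRAY)
p0=np.array([proj(b0,pt(X,0)) for X in pts],np.float32)[:,None]
p1,st,er=cv2.calcOpticalFlowPyrLK(g0,g1,p0,None,winSize=(9,9),maxLevel=2)
for X,a,c,k,e in zip(pts,p0[:,0],p1[:,0],st[:,0],er[:,0]):
    v=(proj(b0,pt(X,.116))-a); print(X,a,"moved",c-a,"pred(11mm)",v,"phi/.116",((c-a)@v/(v@v)).round(2),k,e.round(1))
```

```text
moment [-0.016  1.542 -0.232] F [-10.108  -0.869   4.163]
(-0.016, -0.07, -0.16) [381.949 265.546] moved [1.366 0.163] pred(11mm) [ 5.045 -1.31 ] phi/.116 0.25 1 5.3
(-0.016, -0.07, -0.15) [382.186 262.671] moved [1.467 0.066] pred(11mm) [ 4.744 -1.182] phi/.116 0.29 1 4.8
(-0.016, -0.07, -0.13) [382.664 256.862] moved [ 1.553 -0.217] pred(11mm) [ 4.137 -0.927] phi/.116 0.37 1 2.3
(-0.016, -0.07, -0.11) [383.146 250.973] moved [ 1.279 -0.052] pred(11mm) [ 3.522 -0.678] phi/.116 0.35 1 2.0
(-0.016, -0.07, -0.09) [383.632 245.002] moved [ 1.038 -0.584] pred(11mm) [ 2.898 -0.435] phi/.116 0.38 1 2.0
(-0.016, -0.07, -0.07) [384.122 238.949] moved [ 0.69  -0.035] pred(11mm) [ 2.266 -0.197] phi/.116 0.3 1 4.2
(0.012, -0.07, -0.16) [389.535 263.25 ] moved [ 2.077 -0.451] pred(11mm) [ 4.976 -2.186] phi/.116 0.38 1 2.6
(0.012, -0.07, -0.15) [389.794 260.397] moved [ 2.116 -0.5  ] pred(11mm) [ 4.681 -2.066] phi/.116 0.42 1 2.9
(0.012, -0.07, -0.13) [390.316 254.632] moved [ 1.919 -0.459] pred(11mm) [ 4.085 -1.829] phi/.116 0.43 1 3.7
(0.012, -0.07, -0.11) [390.843 248.788] moved [ 1.279 -0.422
[... 650 characters left out ...]
.421] pred(11mm) [ 3.811 -1.814] phi/.116 0.4 1 5.1
(-0.016, -0.05, -0.16) [378.098 262.418] moved [2.    0.859] pred(11mm) [ 5.011 -1.271] phi/.116 0.33 1 5.0
(-0.016, -0.05, -0.15) [378.319 259.569] moved [1.853 0.46 ] pred(11mm) [ 4.712 -1.146] phi/.116 0.35 1 4.2
(-0.016, -0.05, -0.155) [378.209 260.996] moved [1.935 0.625] pred(11mm) [ 4.862 -1.208] phi/.116 0.34 1 5.1
(-0.016, -0.06, -0.16) [380.012 263.973] moved [1.634 0.342] pred(11mm) [ 5.028 -1.291] phi/.116 0.29 1 5.7
(-0.016, -0.06, -0.15) [380.241 261.11 ] moved [1.625 0.153] pred(11mm) [ 4.728 -1.163] phi/.116 0.32 1 4.4
(-0.016, -0.06, -0.155) [380.126 262.544] moved [1.597 0.244] pred(11mm) [ 4.878 -1.227] phi/.116 0.3 1 5.1
```

```bash
cat > swing.py <<'E'
from h import *
import pickle
np.set_printoptions(precision=3,suppress=True)
yaw=np.radians(4.05); ex=np.array([np.cos(yaw),np.sin(yaw),0]);ey=np.array([-ex[1],ex[0],0]);seat=np.array([.6173,-.2132,.235])
def pt(X,phi):
    x,y,z=X; c,sn=np.cos(phi),np.sin(phi); return seat+ex*(x*c-z*sn)+ey*y+np.array([0,0,x*sn+z*c])
def flow(i0,i1,pts,d,dphi=.05):
    g0,g1=[cv2.cvtColor(i,cv2.COLOR_RGB2GRAY) for i in(i0,i1)]
    p0=np.array([proj(d,pt(X,0)) for X in pts],np.float32)[:,None]
    p1,st,er=cv2.calcOpticalFlowPyrLK(g0,g1,p0,None,winSize=(9,9),maxLevel=2)
    v=np.array([proj(d,pt(X,dphi)) for X in pts])-p0[:,0]; m=(p1-p0)[:,0]
    return 95*np.tan(dphi)*(m*v).sum(1)/(v*v).sum(1)
low=[(.012,-.07,z) for z in(-.16,-.15,-.13,-.11)]+[(.014,-.09,z) for z in(-.11,-.12)]+[(-.016,-.07,z) for z in (-.13,-.11)]
top=[(0,-.062,-.005),(0,-.062,-.03),(0,.062,-.005),(.016,-.07,-.06)]
if __name__=="__main__":
    S={k:pickle.load(open(k+".pkl","rb"))[2] for k in("s4","s5")}; b=r.snapshot("side")
    print("s4->s5 mm at cap",flow(S["s4"]["image"],S["s5"]["image"],low,b)); print("s5->now",flow(S["s5"]["image"],b["image"],low,b))
    g0,g1=[cv2.cvtColor(i,cv2.COLOR_RGB2GRAY) for i in(S["s5"]["image"],b["image"])]
    p0=np.array([proj(b,pt(X,0)) for X in top],np.float32)[:,None]; p1,_,_=cv2.calcOpticalFlowPyrLK(g0,g1,p0,None,winSize=(9,9),maxLevel=2); print("top px move",(p1-p0)[:,0])
    # where the housing lies: cap and box positions in s4, right face lower corners by edges
    cv2.imwrite("pics/n.png",b["image"][:,:,::-1])
E
python3 swing.py
```

```text
s4->s5 mm at cap [ 0.176  0.306  0.132  0.224  0.075  0.048 -0.925 -1.502]
s5->now [4.065 4.322 4.776 3.752 3.921 4.536 5.034 4.978]
top px move [[ 0.025  0.019]
 [ 0.369 -0.717]
 [-0.08   0.023]
 [ 0.806 -0.359]]
```

The stiffness seen at the cap is about 1.65 N/mm. That fits the tilted housing bearing on the pad's lower edge, 120 mm below the bar against 95 mm for the push (expected 1.6 N/mm). So 10 N on the backrest needs about 12 N at the cap. I'll add a little, easing the downward component.

Call:
carry_out --rows '[[[0.05, 0, 0], [0, 0, 0], 1], [[0.1, 0, 0], [0, 0, 0], 1], [[0.15, -0.05, 0.05], [0, 0, 0], 1], [[0.2, -0.05, 0.05], [0, 0, 0], 1], [[0.2, -0.05, 0.05], [0, 0, 0], 1], [[0.2, -0.05, 0.05], [0, 0, 0], 1]]'

```text
clock: 24.5
tool_pos: [0.5962, -0.2139, 0.1334]
eef_rot: [0.922, -0.082, 0.377, 0.029]
contact_force: [-11.5, -0.4, 3.0]
opening: 0.005
finger_force: 5.6
```

```bash
python3 f.py 20; python3 swing.py
```

```text
t 25.5 F [-11.4437  -0.3263   2.9393] Fx mean -11.438119762509016 sd 0.4983956341048165 d -0.00227561721833096 -0.006549669459203211 q [ 0.69  0.92 -0.58  2.32  2.83  0.83  2.19]
s4->s5 mm at cap [ 0.176  0.306  0.132  0.224  0.075  0.048 -0.925 -1.502]
s5->now [4.137 4.445 4.941 4.476 4.592 4.729 5.593 5.615]
top px move [[ 0.039  0.026]
 [ 0.459 -0.725]
 [-0.079  0.021]
 [ 0.866 -0.446]]
```

Run:
```python
from swing import *
b=r.snapshot("side"); s5=pickle.load(open("s5.pkl","rb"))[2]
g0,g1=[cv2.cvtColor(d["image"],cv2.COLOR_RGB2GRAY) for d in(s5,b)]
for X in [(-.016,-.07,-.16),(.016,-.07,-.16),(.016,-.09,-.13),(-.016,-.07,-.06)]: print(X,proj(b,pt(X,0)),proj(b,pt(X,.084)))
for y in(243,248,253,258,262): print(y,"\n",g0[y,376:406],"\n",g1[y,376:406])
for x in(380,384,388): print("col",x,"\n",g0[250:276,x],"\n",g1[250:276,x])
```

```text
(-0.016, -0.07, -0.16) [381.949 265.546] [385.602 264.657]
(0.016, -0.07, -0.16) [390.606 262.926] [394.212 261.308]
(0.016, -0.09, -0.13) [395.454 257.374] [398.438 255.974]
(-0.016, -0.07, -0.06) [384.368 235.891] [385.772 235.86 ]
243 
 [133 134 133 134 134 135 134 136 145 158 158 157 155 156 156 156 148 137
 139 179 230 229 151 104 105 108 117 128 129 118] 
 [131 129 128 129 131 130 129 128 128 139 154 159 158 155 156 155 154 151
 137 131 138 160 162 128 108 105 117 126 129 118]
248 
 [131 132 133 133 133 134 133 136 149 161 160 159 158 156 156 153 144 118
  87 103 148 150 117 103 106 113 122 126 128 119] 
 [128 127 126 128 129 129 130 128 130 140 157 160 159 157 156 155 154 149
 133 110 105 133 143 122 106 113 122 126 128 118]
253 
 [132 133 133 134 134 133 132 138 152 158 158 158 157 156 155 149 130 118
 127 141 146 133 110 103 106 116 125 123 101  63] 
 [130 131 129 129 129 129 130 128 129 138 154 157 156 157 157 158 154 141
 116 107 123 142 141 118 107 116 124 123 101  65]
258 
 [130 133 133 133 134 134 133 145 157 160 157 158 155 158 153 139 112 104
 103 104 104 105 104 106 
[... 381 characters left out ...]
6 124 124 113  88  65]
col 380 
 [132 132 132 134 134 134 133 135 134 132 130 126 120 107  95  84  82  84
  84  82  85  84  84  84  84  82] 
 [128 130 129 129 129 129 129 130 130 126 118 109 105 101  93  83  82  82
  83  83  83  83  84  83  84  85]
col 384 
 [149 151 152 152 153 153 156 157 157 157 161 161 160 161 148 118 102  95
  87  83  82  82  84  84  84  83] 
 [130 130 128 129 129 131 131 130 132 135 137 131 128 122 112 105 101  95
  86  83  83  82  85  81  84  84]
col 388 
 [159 157 155 157 157 155 154 155 155 157 156 157 158 145 115 104 103 105
 104 103  97  88  83  83  83  84] 
 [155 157 159 156 155 153 154 156 158 155 157 159 158 145 119 104 104 103
 105 103  95  89  83  83  84  84]
```

The edge profiles put the cap about 5.6 mm back, and the torque balance puts the backrest near 9 N. I'll add about 1 mm of push.

Call:
carry_out --rows '[[[0.05, 0, 0], [0, 0, 0], 1], [[0.1, 0, 0.05], [0, 0, 0], 1], [[0.1, 0, 0.05], [0, 0, 0], 1], [[0.1, 0, 0.05], [0, 0, 0], 1], [[0.1, 0, 0.05], [0, 0, 0], 1]]'

```text
clock: 26.1
tool_pos: [0.5967, -0.2139, 0.1334]
eef_rot: [0.922, -0.082, 0.377, 0.029]
contact_force: [-11.4, -0.4, 3.7]
opening: 0.001
finger_force: 6.1
```

```bash
python3 f.py 20; sleep 0; python3 f.py 10
```

```text
t 27.1 F [-12.4155  -0.395    2.7691] Fx mean -12.412430354358793 sd 0.46441703869817696 d -0.0017931317691603848 -0.0065737123508645134 q [ 0.69  0.92 -0.58  2.32  2.83  0.82  2.19]
t 27.6 F [-12.2264  -0.3932   2.8478] Fx mean -12.223653769888095 sd 0.5323934161446742 d -0.0017976985996188953 -0.0065813467481708465 q [ 0.69  0.92 -0.58  2.32  2.83  0.82  2.19]
```

```bash
python3 -c "
from plant import r
print(r.finish_job())"
```

```text
the job is handed in; nothing more can be done
None
```

The housing hangs in both hooks with its cap facing the robot. The job ended with the arm holding a steady push of about 12.3 N on the cap, which I calculate as about 10 N on the backrest. That backrest figure was not measured directly, and a rougher camera check put it nearer 8–9 N; I estimate it was nowhere near bottoming.

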